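# Find top dead centre of a suction pump's eccentric shaft on bench centres

### The arm

A 6-joint arm with a two-finger parallel gripper is mounted at the origin on a cart in front of the work surface, level with it; the furniture and walls round the work are solid. World frame = base frame: x ahead of the robot, y to its left, z up, the work surface at z = 0. Lengths are in mm, angles in rad, forces in N, time in s.
With the tool pointing down it reaches from about 275 to 1000 mm from the base axis. Payload 8.4 kg.
Tool frame: the origin (TCP) lies between the finger pads; the fingertips stand 22 mm ahead of it and the grasp point (between the pads) lies 3 mm ahead of it (r.nose_length is the z of the fingertips in the tool frame, in mm); z points along the fingers, y is the line along which they close (so a half turn about z gives the same grasp; the last joint's range is limited). The gripper opens to 85 mm and grips with 20 to 120 N. Pads are 22 mm wide; open, the fingers measure 114 mm over their backs; the gripper's body (76 mm by 85 mm) begins 54 mm behind the grasp point. The pads swing forward as they close: fully open they stand 13 mm farther back than shut.
Start: joints at [1.147, 0.353, 1.633, -0, 1.155, -0.002], TCP at [255.876, 570.224, 253.281] pointing down, gripper open.
Joint ranges: [-2.63, 2.63], [-0.92, 2.1], [0.06, 2.66], [-1.3, 4.44], [0, 2.69], [-3.02, 3.02]. Speed limits (rad/s): [2.22, 2.22, 2.79, 3.14, 3.14, 3.14].

### API

Orientations are given as [roll, pitch, yaw] about the fixed x, y, z axes, in that order (R = Rz(yaw) Ry(pitch) Rx(roll)).
In Python, from rig import r, cams gives the robot as it stands.
- The arm moves only by the shell command python3 -m handwheel [FORCE], which reads ROWS from standard input. ROWS is a JSON list of rows, 1 to 5 of them, each an object with the fields rx, ry, rz (a rotation vector in a scale on which 1.0 is 360 degrees), tx, ty, tz (the shift in a scale on which 1.0 is 750 mm), aperture (the opening from 0.0 (shut) to 1.0 (fully open)); a field left out counts as zero (the opening has to be given); each row shifts and turns the commanded pose from where the row before left it, along the tool's axes as they then stand; what a row does not reach is not made up. A row lasts 1/12 s, in which the tool goes at most 41.7 mm and 0.125 rad, less where a joint would pass 70% of its speed; a pose out of reach is approached as far as the arm can. The fingers move at their own pace and stop on an object; FORCE is the grip in N (left out, the last holds). Time passes only in rows, so rows that do not move let the fingers close. It prints the time, the measured TCP pose, the force, the opening and the grip force at its end. Input that does not fit is refused with a message, and nothing moves.
- r.sense(): the state, without advancing time (a new reading comes with each control period).
- cams.grab_frame(name): name is "side" or "top"; returns the picture (480x640x3 uint8, red, green, blue); there is no depth.
- cams.camera_params(name): a dict with "fx", "fy", "cx", "cy" (pixels), "dist_coeffs" ([k1, k2, p1, p2, k3] as OpenCV has them; the pictures are not rectified), "rvec" (rotation vector, rad) and "tvec" (3), from world to camera coordinates, as OpenCV has them. Camera axes: x right, y down, z forward; pixel columns grow to the right and rows downward; lengths in mm; the calibration is good to about 2 mm. A picture is of the moment at which its call begins. camera_params takes no time and is no camera call.
- r.sign_off(): hands the job in; it is judged then, once.
The state is a dict: "clock": time; "qpos": joint angles; "qvel": joint speeds; "joint_efforts": joint torques, N m; "eef_pos": TCP position; "tcp_rot": TCP orientation; "contact_force": force on the tool from outside, world axes, zero at the start; "wrist_torque": the same for the moment, N m; "opening": opening from 0.0 (shut) to 1.0 (fully open); "grasp_force": force on a finger pad.
Only numpy, scipy, OpenCV 4.12 (cv2) and the standard library are available. Lean on these libraries where they do the work, as an engineer would, in place of code of your own. Each camera call takes 0.05 s, during which the arm holds its last target. There are 200 camera calls.

### The job

The eccentric shaft of a suction pump is mounted on bench centres and its top dead centre has to be found with the dial gauge. Push the raised gauge head down its column by the red thumb pad until it is fully home, then, with the head left home, turn the shaft by light fingertip strokes across the top of its black rubber wheel, neither squeezing it nor pressing hard, until the needle has shown its whole swing: first right down to its lowest reading, then up to its highest. Leave the shaft at rest with the needle standing at its highest reading; never push the gauge's plunger itself, and do not disturb the things lying round the bench.

Things in the scene. Friction and masses are not known exactly. Their poses are not given: they have to be found in the camera images.
- bench: Blue-grey bench centres fixed on the worktop: bed 76 x 306 mm, 28 mm high; headstock at y = -115, tailstock at y = 136 (46 x 36 mm, tops at 85 mm). Origin on the worktop under the centre line; y runs along the shaft, x away from the robot. Shaft axis at x = 0, z = 65 mm. Plunger at x = 0, y = 48; gauge column (19 mm thick, top at 170 mm) at x = 55, y = 48.
- wheel_top (a point): Top of the black rubber wheel, mid width; fixed to the bench, does not turn; axes as the bench's. Wheel 30 mm in diameter, 36 mm wide along y. A tip pressed on it and drawn along +x turns the shaft one way, along -x the other (20 mm is 1.3 rad). Rubber: it yields 1 mm for 7 N. Some 5 to 10 N of press turns it without slip; the shaft turns without end and stays where left.
- shaft: Steel shaft on the centres, with the rubber wheel and a bronze-coloured eccentric (28 mm across, 2.5 mm off centre) under the plunger. Origin on the axis, 65 mm above the bench's; y is the axis of rotation. How the eccentric is set round the shaft differs every time and only the gauge shows it. The shaft can bear 20 N from the fingers.
- thumb_pad (a point): Centre of the top of the red round thumb pad (26 mm across) on the gauge head, at x = 55, y = 90 in the bench's frame and 117.5 mm above the worktop when the head is home; it rides up and down with the head. It sits on a rubber cushion that yields 1 mm for 6 N.
- dial (a point): Centre of the dial's face, which looks to the bench's -x (to the robot): white, 48 mm across, 20 marks, red needle. Case 54 mm across, 20 mm deep; its centre is 60 mm above the plunger's tip and 135.5 mm above the worktop with the head home; it rides with the head.
- gauge_head (a joint): Height of the gauge head above its stop, m: 0 is fully home, starts 0.012 to 0.020 up. A stiff slide: it moves down under about 3 N (a few newtons more once the plunger bears on the eccentric) and stays where it is left; at the stop the force rises past 10 N. It can bear 25 N.
- needle (a joint): Angle of the dial's red needle, rad, clockwise from straight up: 0 with the plunger hanging free; 6.28 for 10 mm of plunger travel. With the head home the eccentric makes it swing from about 0.4 (lowest) to about 3.5 (highest), once a turn of the shaft.
- plunger: The gauge's sprung steel plunger, 4.4 mm thick, with a ball tip 6 mm across that rides on the eccentric (1 to 2 N); origin at the tip, z up. Not to be touched.
- pen_blue: Blue and white ball pen, 145 mm long, 11 mm thick, lying in front of the bench; origin under its middle, y along it.
- gauze_pack: Flat white gauze pack, 55 x 75 x 12 mm, to the right in front; origin under its middle.
- vial_dropper: Brown dropper vial with a black top, 33 mm across, 102 mm high, to the left of the bench; origin under its middle.

How it is judged (in metres and radians):
On the way, in this order (a step that is already met when the one before it is completed fails the run):
1. the gauge head is fully home on its stop (value of joint gauge_head below 0.0008 m), for 0.2 s.
2. with the head home, the needle has been down to its lowest reading (value of joint gauge_head below 0.0008 m and value of joint needle below 0.75 rad), for 0.1 s.
At the end, for the whole second after the job is handed in: The gauge head is home (within 0.8 mm of its stop), the needle stands within about 0.25 rad (0.4 mm of plunger travel) of its highest reading, above 3.25 rad, and the shaft is at rest and released (value of joint gauge_head below 0.0008 m and value of joint needle above 3.25 rad and angular speed of shaft below 0.05 rad/s); the robot touches nothing.
It fails at once if the fingers press or squeeze the shaft or its wheel with more than 20 N (contact force between any of the fingers, the arm and shaft above 20 N).
It fails at once if the gauge head is pushed with more than 25 N (contact force between any of the fingers, the arm and gauge_head above 25 N).
It fails at once if the robot pushes the plunger (contact force between any of the fingers, the arm and plunger above 0.5 N).
It fails at once if a thing lying round the bench is moved by more than 15 mm (distance of any of pen_blue, gauze_pack, vial_dropper from where it was at the start of the episode above 0.015 m).
It also fails if it takes over 72 s, if anything falls off the work surface, if the arm or the gripper's body presses on something with over 40 N, if the wrist force passes 120 N, or if a joint passes its speed limit or range.

## Working session

There is one attempt and no reset: what is moved stays moved. The work goes in short steps, Python scripts to look and compute and a shell command to move; the robot and the scene stay as the last step left them, time stands still between calls to the robot, and variables do not carry over. Pictures are saved under pics/ and viewed, at most 12 in all, crops included, and the job is handed in when it is done.

```bash
mkdir -p pics; ls; python3 - <<'E'
from rig import r,cams
import cv2
for n in("side","top"):
    cv2.imwrite(f"pics/{n}0.png",cams.grab_frame(n)[:,:,::-1]); print(cams.camera_params(n))
print(r.sense(), r.nose_length)
E
```

```text
pics
{'fx': 445.37347376828325, 'fy': 445.37347376828325, 'cx': 319.5833541272009, 'cy': 247.97565942743253, 'dist_coeffs': array([0.03409191, 0.        , 0.        , 0.        , 0.        ]), 'rvec': array([ 0.27362421, -2.66895663,  1.41120099]), 'tvec': array([497.99667194, 170.6131623 , 790.12908411])}
{'fx': 496.58601373145325, 'fy': 496.58601373145325, 'cx': 310.7545883877353, 'cy': 239.66885129381694, 'dist_coeffs': array([0.02390078, 0.        , 0.        , 0.        , 0.        ]), 'rvec': array([ 2.17165256, -2.19101781,  0.08671787]), 'tvec': array([-68.23088773, 501.91629759, 974.73969483])}
{'clock': 0.1, 'qpos': array([ 1.14661842e+00,  3.53598918e-01,  1.63407549e+00,  2.51569945e-06,
        1.15516419e+00, -2.38846408e-03]), 'qvel': array([-0.00029818, -0.00087297, -0.00385496, -0.0008168 ,  0.00053921,
        0.00037218]), 'joint_efforts': array([ 1.93639780e-04, -6.06361413e+01, -3.42817891e+01,  1.38127768e-05,
        3.96812087e-03,  2.73302618e-05]), 'eef_pos': array([255.69984932, 569.86378658, 252.61748431]), 'tcp_rot': array([-3.14034672e+00, -5.27612538e-06,  2.71980219e+00]), 'contact_force': array([-0.48088858, -0.28666076, -0.37416738]), 'wrist_torque': array([ 0.04823148, -0.03348169, -0.01136504]), 'grasp_force': 0.0, 'opening': 0.9988621079928337} 22.0
```

View pics/side0.png

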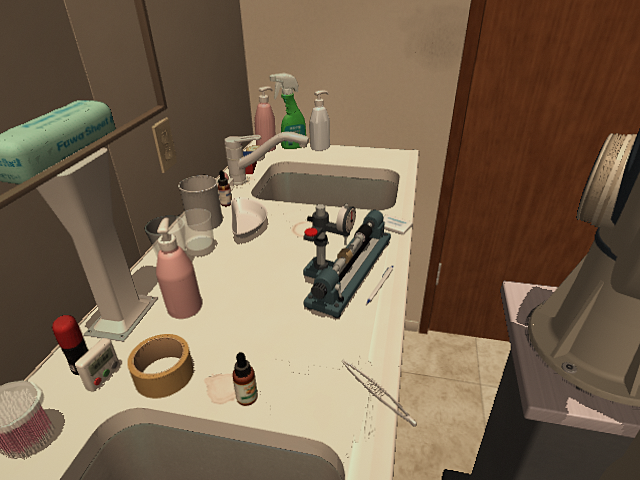

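View pics/top0.png

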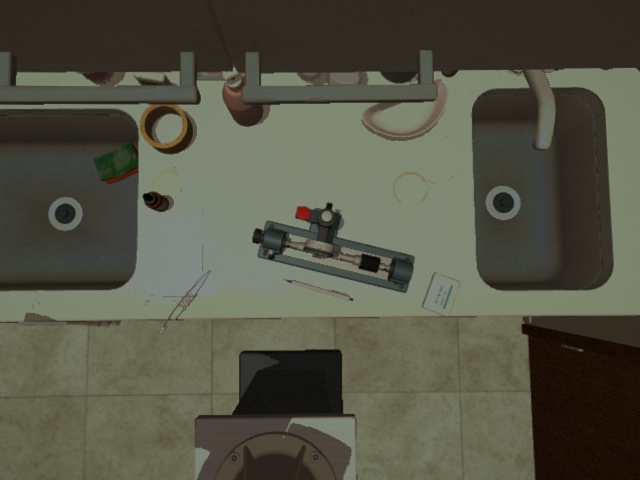

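The side view shows the bench around (350,260) with the red pad at (311,232) and the pen at (380,284). The top view shows the bench from (262,240) to (410,270), the wheel at (370,263) and the pad at (303,213). I'll enlarge both.

```bash
python3 - <<'E'
import cv2,numpy as np
t=cv2.imread("pics/top0.png")[195:305,245:420]; s=cv2.imread("pics/side0.png")[190:320,290:420]
a=cv2.resize(t,None,fx=4.5,fy=4.5,interpolation=cv2.INTER_CUBIC)
b=cv2.resize(s,None,fx=4.5,fy=4.5,interpolation=cv2.INTER_CUBIC)
cv2.imwrite("pics/t1.png",cv2.convertScaleAbs(a,alpha=1.5,beta=20));cv2.imwrite("pics/s1.png",cv2.convertScaleAbs(b,alpha=1.5,beta=20))
E
```

```text
(no output)
```

View pics/t1.png

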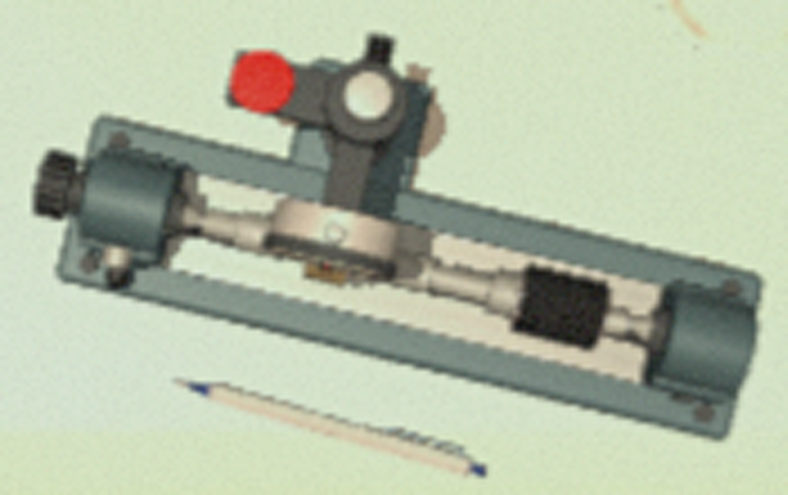

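View pics/s1.png

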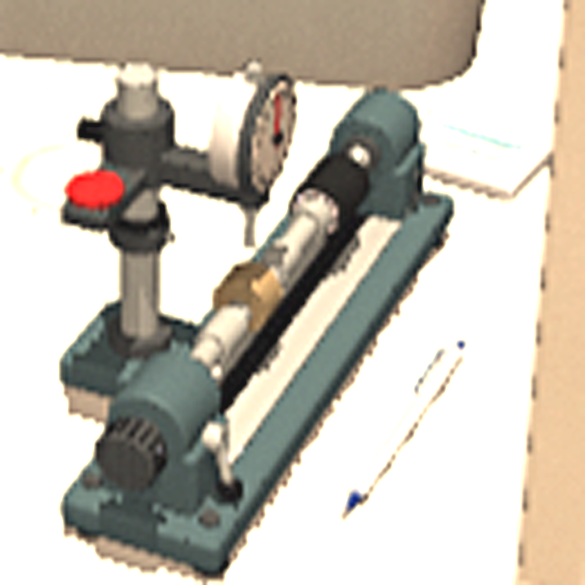

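The crops show the bed's four top corners, the column top, the red pad and the wheel clearly. I'll fit the bench pose, the pad height and the wheel's y from both views.

```bash
cat > h.py <<'E'
import cv2,numpy as np
from rig import r,cams
P={n:cams.camera_params(n) for n in("side","top")}
def proj(n,p):
    c=P[n];K=np.array([[c['fx'],0,c['cx']],[0,c['fy'],c['cy']],[0,0,1]])
    return cv2.projectPoints(np.array(p,float).reshape(-1,1,3),c['rvec'],c['tvec'],K,c['dist_coeffs'])[0][:,0]
E
python3 - <<'E'
from h import *
from scipy.optimize import least_squares
T=lambda u,v:(245+u/4.5,195+v/4.5); S=lambda u,v:(290+u/4.5,190+v/4.5)
def pts(q):
    yc,h,yw=q[3:6]
    return [("top",(38,yc+153,28),T(100,115)),("top",(-38,yc+153,28),T(57,280)),("top",(-38,yc-153,28),T(724,441)),("top",(38,yc-153,28),T(763,272)),
     ("top",(55,48,170),T(369,92)),("top",(55,90,117.5+h),T(263,82)),("top",(0,yw,80),T(563,300)),
     ("side",(-38,yc+153,28),S(222,556)),("side",(38,yc+153,28),S(65,502)),("side",(-38,yc-153,28),S(455,200)),
     ("side",(55,48,170),S(138,70)),("side",(55,90,117.5+h),S(95,189)),("side",(0,yw,80),S(330,162))]
def W(q,p):
    c,s=np.cos(q[2]),np.sin(q[2]);return [q[0]+c*p[0]-s*p[1],q[1]+s*p[0]+c*p[1],p[2]]
def f(q): return np.concatenate([proj(n,W(q,p))[0]-np.array(o) for n,p,o in pts(q)])
s=least_squares(f,[500,-70,-.2,10,16,-60],loss='soft_l1')
print(s.x.round(3));print(f(s.x).reshape(-1,2).round(1).tolist())
q=s.x
for nm,p in dict(pad=(55,90,117.5+q[4]),wheel=(0,q[5],80),dial=(-0,48,135.5+q[4]),col=(55,48,170),tail=(0,136,85)).items(): print(nm,np.round(W(q,p),1))
E
```

```text
[ 4.63082e+02 -1.34452e+02 -2.38000e-01  1.39800e+01  1.66120e+01
 -5.09660e+01]
[[-2.6, 0.2], [-2.0, 0.6], [0.9, 0.2], [0.3, 0.1], [0.1, 1.6], [-0.0, 1.0], [0.3, 1.7], [-1.0, -2.2], [-2.4, -1.6], [-0.8, -2.7], [-0.7, 0.4], [-0.3, -0.1], [-0.6, 1.2]]
pad [537.7 -59.9 134.1]
wheel [ 451.1 -184.    80. ]
dial [474.4 -87.8 152.1]
col [ 527.8 -100.8  170. ]
tail [495.1  -2.3  85. ]
```

The pose fit is good enough to start. First I'll shut the gripper and turn the tool so that tool x lies along bench y and tool y along bench x.

Careful with the scale: shifts go in shares of 750 mm and turns go in shares of 360 degrees. That gives: 0.1155 rad / 6.2832 = 0.0184.

```bash
cat >> h.py <<'E'
from scipy.spatial.transform import Rotation as Ro
Q=[463.1,-134.5,-.238]
def bench(p):  # world -> bench
    d=np.array(p[:2])-Q[:2];c,s=np.cos(Q[2]),np.sin(Q[2]);return np.array([c*d[0]+s*d[1],-s*d[0]+c*d[1],p[2]])
def st():
    s=r.sense();R=Ro.from_euler('xyz',s['tcp_rot']);tip=s['eef_pos']+R.apply([0,0,22])
    print('t%.1f tip(bench)'%s['clock'],bench(tip).round(1),'F',s['contact_force'].round(1),'yaw %.3f'%s['tcp_rot'][2],'op %.2f'%s['opening']);return s
E
echo '[{"rz": 0.0184, "aperture": 0}, {"rz": 0.0184, "aperture": 0}, {"rz": 0.0184, "aperture": 0}, {"rz": 0.0184, "aperture": 0}, {"rz": 0.0184, "aperture": 0}]' | python3 -m handwheel 20 | tail -1
echo '[{"rz": 0.0184, "aperture": 0}, {"rz": 0.0184, "aperture": 0}, {"rz": 0.0184, "aperture": 0}, {"rz": 0.0184, "aperture": 0}, {"rz": 0.0184, "aperture": 0}]' | python3 -m handwheel | tail -1
echo '[{"rz": 0.0184, "aperture": 0}, {"rz": 0.0184, "aperture": 0}, {"aperture": 0}]' | python3 -m handwheel | tail -1
python3 -c "
from h import *
st()"
```

```text
grasp_force: 0.0
grasp_force: 0.0
grasp_force: 0.0
t1.2 tip(bench) [-367.6  635.7  230.9] F [-0.3  0.3 -0.4] yaw 1.329 op -0.00
```

Scaled: -27 mm / 750 = -0.036, 21.2 mm / 750 = 0.0283.

```bash

echo '[{"tx": -0.036, "ty": 0.0283, "aperture": 0}, {"tx": -0.036, "ty": 0.0283, "aperture": 0}, {"tx": -0.036, "ty": 0.0283, "aperture": 0}, {"tx": -0.036, "ty": 0.0283, "aperture": 0}, {"tx": -0.036, "ty": 0.0283, "aperture": 0}]' | python3 -m handwheel >/dev/null
echo '[{"tx": -0.036, "ty": 0.0283, "aperture": 0}, {"tx": -0.036, "ty": 0.0283, "aperture": 0}, {"tx": -0.036, "ty": 0.0283, "aperture": 0}, {"tx": -0.036, "ty": 0.0283, "aperture": 0}, {"tx": -0.036, "ty": 0.0283, "aperture": 0}]' | python3 -m handwheel >/dev/null
echo '[{"tx": -0.036, "ty": 0.0283, "aperture": 0}, {"tx": -0.036, "ty": 0.0283, "aperture": 0}, {"tx": -0.036, "ty": 0.0283, "aperture": 0}, {"tx": -0.036, "ty": 0.0283, "aperture": 0}, {"tx": -0.036, "ty": 0.0283, "aperture": 0}]' | python3 -m handwheel >/dev/null
echo '[{"tx": -0.036, "ty": 0.0283, "aperture": 0}, {"tx": -0.036, "ty": 0.0283, "aperture": 0}, {"tx": -0.036, "ty": 0.0283, "aperture": 0}, {"tx": -0.036, "ty": 0.0283, "aperture": 0}, {"aperture": 0}]' | python3 -m handwheel
python3 - <<'E'
from h import *
st()
for n in("side","top"): cv2.imwrite(f"pics/{n}2.png",cams.grab_frame(n)[:,:,::-1])
a=cv2.imread("pics/side2.png")[150:310,280:440];b=cv2.imread("pics/top2.png")[150:310,240:440]
cv2.imwrite("pics/c2.png",cv2.convertScaleAbs(np.hstack([cv2.resize(a,(350,350)),cv2.resize(b,(437,350))]),alpha=1.4,beta=15))
E
```

```text
clock: 2.85
eef_pos: [529.1, -27.6, 253.3]
tcp_rot: [3.14, 0.001, 1.335]
contact_force: [-1.0, -1.1, 0.8]
opening: 0.0
grasp_force: 0.0
t2.9 tip(bench) [ 39.  119.5 231.3] F [-1.  -1.1  0.8] yaw 1.335 op 0.00
```

View pics/c2.png

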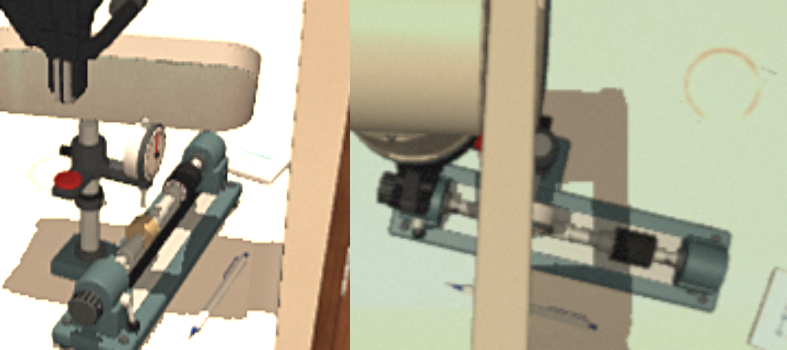

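The fingers hang high above the head and clear of everything; the side view also shows the dial plainly. Next I'll centre over the pad and come down.

```bash

echo '[{"tx": -0.0173, "ty": 0.0113, "aperture": 0}, {"tx": -0.0173, "ty": 0.0113, "aperture": 0}, {"tz": 0.0333, "aperture": 0}, {"tz": 0.0333, "aperture": 0}, {"tz": 0.0267, "aperture": 0}]' | python3 -m handwheel >/dev/null
echo '[{"tz": 0.0067, "aperture": 0}, {"aperture": 0}, {"aperture": 0}]' | python3 -m handwheel >/dev/null
python3 - <<'E'
from h import *
st()
cv2.imwrite("pics/side3.png",cams.grab_frame("side")[:,:,::-1])
a=cv2.imread("pics/side3.png")[170:290,280:400]
cv2.imwrite("pics/c3.png",cv2.convertScaleAbs(cv2.resize(a,(600,600),interpolation=cv2.INTER_CUBIC),alpha=1.4,beta=15))
print(proj("side",[540,-58,134]))
E
```

```text
t3.6 tip(bench) [ 52.8  98.1 156.9] F [ 1.  -0.7 -0.2] yaw 1.336 op 0.00
[[309.45279051 232.34339111]]
```

View pics/c3.png

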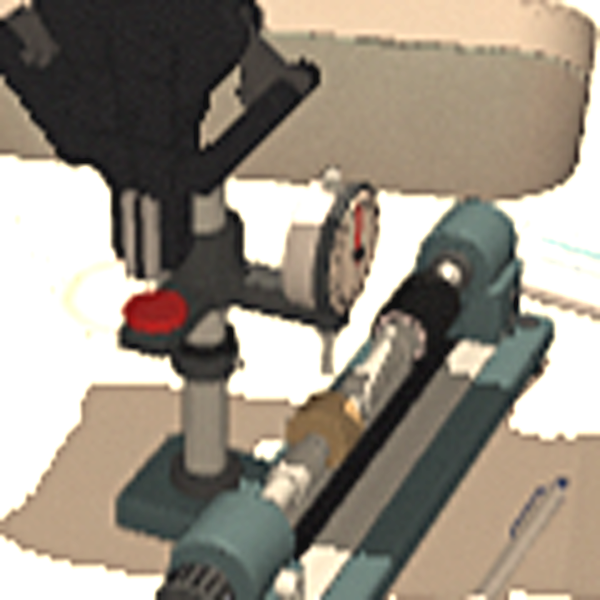

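The fingertips at crop (140,275) are over the pad at (155,310), about 4 mm too far to +y. I'll correct that and come down gently.

```bash

echo '[{"tx": -0.0053, "ty": 0.002, "tz": 0.0067, "aperture": 0}, {"tz": 0.0067, "aperture": 0}, {"tz": 0.0067, "aperture": 0}, {"tz": 0.0027, "aperture": 0}, {"tz": 0.0027, "aperture": 0}]' | python3 -m handwheel | grep -E 'eef|contact'
echo '[{"tz": 0.0027, "aperture": 0}, {"tz": 0.0027, "aperture": 0}, {"aperture": 0}]' | python3 -m handwheel | grep -E 'eef|contact'
python3 -c "
from h import *
st()"
```

```text
eef_pos: [537.7, -56.6, 158.9]
contact_force: [-0.6, 0.6, -0.4]
eef_pos: [537.8, -56.5, 155.0]
contact_force: [-1.5, -1.5, 1.3]
t4.3 tip(bench) [ 54.2  93.4 133. ] F [-1.5 -1.5  1.3] yaw 1.334 op 0.00
```

Scaled: 1 mm / 750 = 0.0013.

```bash

for i in 1; do
echo '[{"tz": 0.0013, "aperture": 0}, {"tz": 0.0013, "aperture": 0}, {"tz": 0.0013, "aperture": 0}, {"tz": 0.0013, "aperture": 0}, {"aperture": 0}]' | python3 -m handwheel | grep -E 'eef|contact'
echo '[{"tz": 0.0013, "aperture": 0}, {"tz": 0.0013, "aperture": 0}, {"tz": 0.0013, "aperture": 0}, {"tz": 0.0013, "aperture": 0}, {"aperture": 0}]' | python3 -m handwheel | grep -E 'eef|contact'
done
```

```text
eef_pos: [537.9, -56.5, 151.1]
contact_force: [-2.1, 0.1, 2.4]
eef_pos: [537.9, -56.5, 147.1]
contact_force: [-0.7, 0.1, 1.6]
```

Scaled: 1 mm / 750 = 0.0013.

```bash

echo '[{"tz": 0.0013, "aperture": 0}, {"tz": 0.0013, "aperture": 0}, {"tz": 0.0013, "aperture": 0}, {"tz": 0.0013, "aperture": 0}, {"aperture": 0}]' | python3 -m handwheel | grep -E 'eef|contact'
echo '[{"tz": 0.0013, "aperture": 0}, {"tz": 0.0013, "aperture": 0}, {"tz": 0.0007, "aperture": 0}, {"aperture": 0}]' | python3 -m handwheel | grep -E 'eef|contact'
echo '[{"tz": 0.0007, "aperture": 0}, {"aperture": 0}]' | python3 -m handwheel | grep -E 'eef|contact'
```

```text
eef_pos: [537.9, -56.5, 143.2]
contact_force: [-0.8, -0.0, 3.1]
eef_pos: [538.0, -56.5, 140.7]
contact_force: [-1.4, -0.0, 4.5]
eef_pos: [538.0, -56.5, 140.3]
contact_force: [-1.4, 0.1, 4.2]
```

Scaled: 0.5 mm / 750 = 0.0007.

```bash

for k in 1 2 3; do :; done
echo '[{"tz": 0.0007, "aperture": 0}, {"tz": 0.0007, "aperture": 0}, {"aperture": 0}]' | python3 -m handwheel | grep -E 'eef|contact'
echo '[{"tz": 0.0007, "aperture": 0}, {"aperture": 0}]' | python3 -m handwheel | grep -E 'eef|contact'
echo '[{"tz": 0.0005, "aperture": 0}, {"aperture": 0}]' | python3 -m handwheel | grep -E 'eef|contact'
```

```text
eef_pos: [537.9, -56.5, 139.2]
contact_force: [-1.5, 0.2, 4.6]
eef_pos: [538.0, -56.5, 138.8]
contact_force: [-1.1, 0.6, 4.9]
eef_pos: [538.0, -56.5, 138.5]
contact_force: [-1.8, -0.5, 6.9]
```

Scaled: 0.4 mm / 750 = 0.0005.

```bash

echo '[{"tz": 0.0005, "aperture": 0}, {"aperture": 0}]' | python3 -m handwheel | grep -E 'eef|contact'
echo '[{"tz": 0.0005, "aperture": 0}, {"aperture": 0}]' | python3 -m handwheel | grep -E 'eef|contact'
```

```text
eef_pos: [538.0, -56.5, 138.2]
contact_force: [-1.8, 0.8, 7.6]
eef_pos: [538.0, -56.5, 137.9]
contact_force: [-2.8, 0.1, 9.4]
```

Scaled: 0.4 mm / 750 = 0.0005.

```bash

echo '[{"tz": 0.0005, "aperture": 0}, {"aperture": 0}]' | python3 -m handwheel | grep -E 'eef|contact'
```

```text
eef_pos: [538.0, -56.5, 137.7]
contact_force: [-3.2, -0.5, 10.4]
```

Scaled: 0.4 mm / 750 = 0.0005.

```bash

echo '[{"tz": 0.0005, "aperture": 0}, {"tz": 0.0005, "aperture": 0}, {"aperture": 0}, {"aperture": 0}]' | python3 -m handwheel | grep -E 'eef|contact'
python3 - <<'E'
from h import *
a=cams.grab_frame("side")[:,:,::-1]
cv2.imwrite("pics/s4.png",a)
cv2.imwrite("pics/c4.png",cv2.convertScaleAbs(cv2.resize(a[190:250,325:405],(800,600),interpolation=cv2.INTER_CUBIC),alpha=1.1))
E
```

```text
eef_pos: [538.0, -56.5, 137.2]
contact_force: [-4.8, -0.1, 13.1]
```

View pics/c4.png

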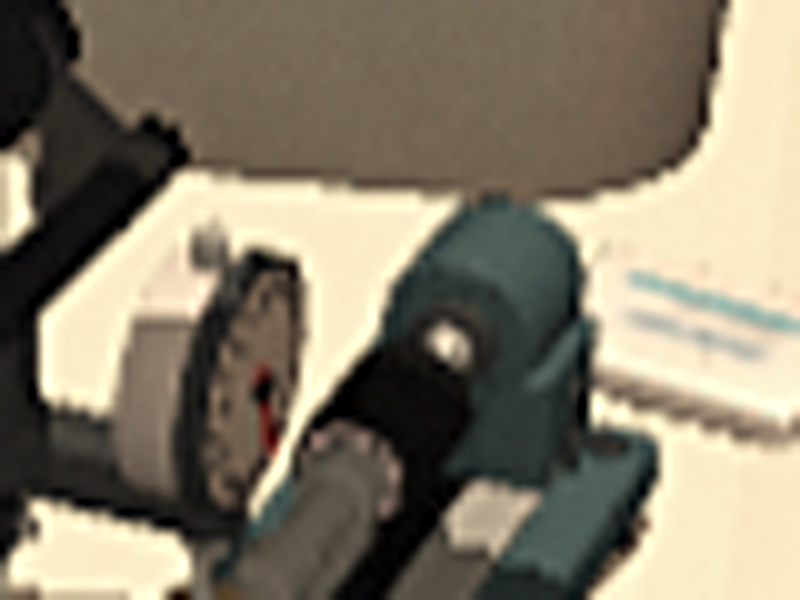

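```bash
cat >> h.py <<'E'
HUB=np.array([351.5,229.])
def world(b):
    c,s=np.cos(Q[2]),np.sin(Q[2]);return [Q[0]+c*b[0]-s*b[1],Q[1]+s*b[0]+c*b[1],b[2]]
def needle(img=None,show=1):
    if img is None: img=cams.grab_frame("side")
    p=proj("side",[world((-12,48,135.5)),world((-12,38,135.5)),world((-12,48,145.5))])
    J=np.column_stack([p[1]-p[0],p[2]-p[0]])/10
    x0,y0=(HUB-[14,18]).astype(int);w=img[y0:y0+36,x0:x0+28].astype(float)
    red=np.clip(w[...,0]-1.25*w[...,1:].max(2)-10,0,None)
    v,u=np.nonzero(red);wt=red[v,u]
    d=np.linalg.solve(J,(np.stack([u+x0,v+y0])-HUB[:,None]))   # mm right, up
    ok=np.hypot(*d)<20;d=d[:,ok];wt=wt[ok];rr=np.hypot(*d)
    k=rr>5;ang=np.arctan2((wt*d[0])[k].sum(),(wt*d[1])[k].sum())%(2*np.pi)
    if show: print('needle %.2f n=%d maxr %.1f'%(ang,k.sum(),rr[k].max() if k.any() else 0), 'proj hub',p[0].round(1),'J',J.round(2).tolist())
    return ang
E
python3 - <<'E'
from h import *
import h
needle(cv2.imread("pics/s4.png")[:,:,::-1])
for f in("side0","side2","side3"):
    dz=proj("side",world((-12,48,152)))[0]-proj("side",world((-12,48,135.5)))[0]
    h.HUB=np.array([351.5,229.])+dz; needle(cv2.imread(f"pics/{f}.png")[:,:,::-1])
E
```

```text
needle 3.27 n=11 maxr 16.1 proj hub [351.3 228.4] J [[0.19, 0.01], [-0.24, -0.44]]
needle 5.99 n=8 maxr 19.7 proj hub [351.3 228.4] J [[0.19, 0.01], [-0.24, -0.44]]
needle 5.99 n=8 maxr 19.7 proj hub [351.3 228.4] J [[0.19, 0.01], [-0.24, -0.44]]
needle 5.99 n=8 maxr 19.7 proj hub [351.3 228.4] J [[0.19, 0.01], [-0.24, -0.44]]
```

The head is home and the needle is near 3.1. I'll lift straight off and go over the wheel, keeping above the column.

Scaled: -30 mm / 750 = -0.04, -25 mm / 750 = -0.0333.

```bash

echo '[{"tz": -0.0067, "aperture": 0}, {"tz": -0.0267, "aperture": 0}, {"tz": -0.04, "aperture": 0}, {"tz": -0.0333, "aperture": 0}, {"aperture": 0}]' | python3 -m handwheel | grep -E 'eef|contact'
echo '[{"tx": -0.048, "ty": -0.0173, "aperture": 0}, {"tx": -0.048, "ty": -0.0187, "aperture": 0}, {"tx": -0.048, "ty": -0.0173, "aperture": 0}, {"tx": -0.048, "ty": -0.0187, "aperture": 0}, {"aperture": 0}]' | python3 -m handwheel | grep -E 'eef|contact'
echo '[{"tz": 0.04, "aperture": 0}, {"tz": 0.04, "aperture": 0}, {"tz": 0.0267, "aperture": 0}, {"aperture": 0}, {"aperture": 0}]' | python3 -m handwheel | grep -E 'eef|contact'
python3 - <<'E'
from h import *
st();needle()
a=cams.grab_frame("side");b=cams.grab_frame("top")
cv2.imwrite("pics/c5.png",np.hstack([cv2.resize(a[170:260,310:410],(440,396)),cv2.resize(b[220:300,320:400],(360,360)).copy() if 0 else cv2.resize(b[215:305,325:405],(352,396))])[:,:,::-1])
E
```

```text
eef_pos: [540.5, -56.7, 220.8]
contact_force: [0.8, 0.1, 0.4]
eef_pos: [447.9, -187.4, 215.6]
contact_force: [0.3, 0.3, 0.1]
eef_pos: [450.9, -183.4, 135.4]
contact_force: [-0.1, -0.3, -0.6]
t8.8 tip(bench) [ -0.4 -50.3 113.4] F [-0.1 -0.3 -0.6] yaw 1.334 op -0.00
needle 3.46 n=12 maxr 16.1 proj hub [351.3 228.4] J [[0.19, 0.01], [-0.24, -0.44]]
```

View pics/c5.png

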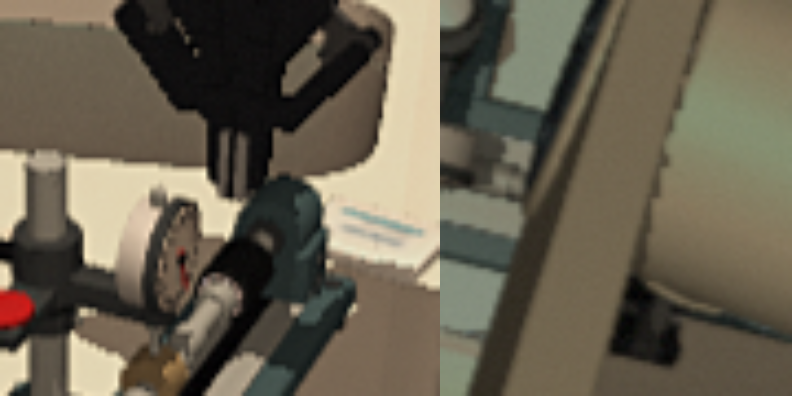

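Scaled: 15 mm / 750 = 0.02, 12 mm / 750 = 0.016.

```bash

echo '[{"ty": -0.0107, "tz": 0.02, "aperture": 0}, {"tz": 0.016, "aperture": 0}, {"tz": 0.0053, "aperture": 0}, {"aperture": 0}]' | python3 -m handwheel | grep -E 'eef|contact'
echo '[{"tz": 0.0013, "aperture": 0}, {"tz": 0.0013, "aperture": 0}, {"aperture": 0}]' | python3 -m handwheel | grep -E 'eef|contact'
echo '[{"tz": 0.0008, "aperture": 0}, {"aperture": 0}]' | python3 -m handwheel | grep -E 'eef|contact'
python3 -c "
from h import *
st()"
```

```text
eef_pos: [444.1, -181.9, 105.6]
contact_force: [-1.0, -0.0, 0.5]
eef_pos: [444.4, -182.1, 104.0]
contact_force: [-0.8, 0.1, -0.7]
eef_pos: [444.1, -182.0, 103.0]
contact_force: [0.5, 0.2, 0.2]
t9.7 tip(bench) [ -7.3 -50.7  81. ] F [0.5 0.2 0.2] yaw 1.334 op 0.00
```

Scaled: 0.7 mm / 750 = 0.0009, 0.5 mm / 750 = 0.0007.

```bash

echo '[{"tz": 0.0009, "aperture": 0}, {"tz": 0.0007, "aperture": 0}, {"aperture": 0}]' | python3 -m handwheel | grep -E 'eef|contact'
echo '[{"tz": 0.0007, "aperture": 0}, {"aperture": 0}]' | python3 -m handwheel | grep -E 'eef|contact'
echo '[{"tz": 0.0005, "aperture": 0}, {"aperture": 0}]' | python3 -m handwheel | grep -E 'eef|contact'
```

```text
eef_pos: [444.0, -182.0, 101.6]
contact_force: [0.2, 0.3, 1.4]
eef_pos: [444.0, -182.0, 101.2]
contact_force: [-0.3, 0.2, 3.7]
eef_pos: [444.0, -182.0, 100.9]
contact_force: [-0.0, 0.4, 5.7]
```

Scaled: 2 mm / 750 = 0.0027, 0.3 mm / 750 = 0.0004.

```bash

echo '[{"tz": 0.0004, "aperture": 0}, {"ty": 0.0027, "aperture": 0}, {"ty": 0.0027, "aperture": 0}]' | python3 -m handwheel | grep -E 'eef|contact'
echo '[{"ty": 0.0027, "aperture": 0}, {"ty": 0.0027, "aperture": 0}, {"ty": 0.0027, "aperture": 0}, {"aperture": 0}]' | python3 -m handwheel | grep -E 'eef|contact'
python3 -c "
from h import *
st();needle();needle()"
```

```text
eef_pos: [447.4, -182.8, 100.6]
contact_force: [-2.9, 0.5, 7.7]
eef_pos: [454.1, -184.5, 100.8]
contact_force: [0.0, -0.9, 6.5]
t10.9 tip(bench) [  3.  -50.7  78.8] F [ 0.  -0.9  6.5] yaw 1.334 op -0.00
needle 4.12 n=16 maxr 20.0 proj hub [351.3 228.4] J [[0.19, 0.01], [-0.24, -0.44]]
needle 4.14 n=16 maxr 20.0 proj hub [351.3 228.4] J [[0.19, 0.01], [-0.24, -0.44]]
```

Scaled: 2 mm / 750 = 0.0027.

```bash
sed -i 's/^HUB=.*/HUB=np.array([350.95,228.9])/; s/, .proj hub.*$/)/' h.py
echo '[{"ty": 0.0027, "aperture": 0}, {"ty": 0.0027, "aperture": 0}, {"ty": 0.0027, "aperture": 0}, {"aperture": 0}]' | python3 -m handwheel | grep -E 'eef|contact'
python3 - <<'E'
from h import *
needle(cv2.imread("pics/s4.png")[:,:,::-1])
st()
a=cams.grab_frame("side");needle(a);cv2.imwrite("pics/s6.png",a[:,:,::-1])
E
echo '[{"tz": -0.004, "aperture": 0}, {"tz": -0.0067, "aperture": 0}, {"ty": -0.012, "aperture": 0}, {"ty": -0.012, "aperture": 0}, {"aperture": 0}]' | python3 -m handwheel | grep -E 'eef|contact'
python3 - <<'E'
from h import *
st()
a=cams.grab_frame("side");needle(a);cv2.imwrite("pics/s7.png",a[:,:,::-1])
cv2.imwrite("pics/c7.png",cv2.resize(a[205:250,330:375],(600,600),interpolation=cv2.INTER_CUBIC)[:,:,::-1])
E
```

```text
eef_pos: [460.1, -186.0, 100.8]
contact_force: [0.6, -0.5, 5.5]
needle 2.88 n=11 maxr 18.7
t11.3 tip(bench) [  9.2 -50.8  78.8] F [ 0.6 -0.5  5.5] yaw 1.334 op 0.00
needle 4.28 n=15 maxr 17.8
eef_pos: [439.0, -180.5, 107.9]
contact_force: [-0.9, 0.4, -0.9]
t11.8 tip(bench) [-12.6 -50.4  85.9] F [-0.9  0.4 -0.9] yaw 1.334 op 0.00
needle 4.28 n=14 maxr 17.8
```

View pics/c7.png

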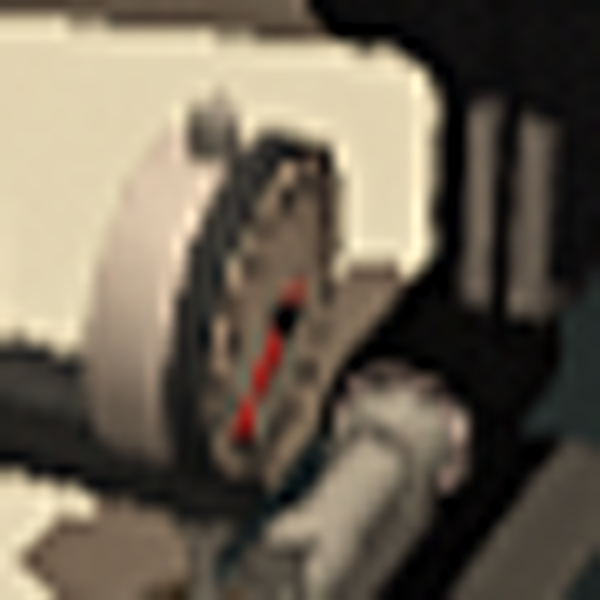

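```bash
cat > n2.py <<'E'
from h import *
p=proj("side",[world((-12,48,135.5)),world((-12,38,135.5)),world((-12,48,145.5))])
J=np.column_stack([p[1]-p[0],p[2]-p[0]])/10
def line(img,hub=(351.4,228.9)):
    x0,y0=int(hub[0])-9,int(hub[1])-13
    w=img[y0:y0+27,x0:x0+18].astype(float)
    red=np.clip(w[...,0]-w[...,1:].mean(2)-35,0,None)
    n,l,s,c=cv2.connectedComponentsWithStats((cv2.dilate((red>0).astype(np.uint8),np.ones((3,3)))))
    v,u=np.nonzero(red);wt=red[v,u]
    m=np.array([(u*wt).sum(),(v*wt).sum()])/wt.sum()
    d=np.stack([u,v])-m[:,None];C=(wt*d)@d.T
    e=np.linalg.eigh(C)[1][:,1]
    cen=m+[x0,y0]-np.array(hub)
    if e@cen<0:e=-e
    a=np.linalg.solve(J,e);b=np.linalg.solve(J,cen)
    print('axis ang %.2f'%(np.arctan2(*a)%6.283),'dir',e.round(2),'cen',cen.round(2),'hub ang %.2f'%(np.arctan2(*b)%6.283),'n',len(u))
E
python3 - <<'E'
from n2 import *
up=proj("side",world((-12,48,152.1)))[0]-proj("side",world((-12,48,135.5)))[0]
for f in("side0","side2","side3"): line(cv2.imread(f"pics/{f}.png")[:,:,::-1],np.array([351.4,228.9])+up)
for f in("s4","s6","s7"): line(cv2.imread(f"pics/{f}.png")[:,:,::-1])
print(up,J)
E
```

```text
axis ang 5.66 dir [-0.42 -0.91] cen [-1.21 -6.48] hub ang 5.90 n 37
axis ang 5.96 dir [-0.14 -0.99] cen [-1.13 -6.38] hub ang 5.91 n 45
axis ang 5.81 dir [-0.26 -0.97] cen [-0.99 -6.49] hub ang 5.94 n 34
axis ang 2.54 dir [0.4  0.92] cen [-0.91  1.7 ] hub ang 4.43 n 29
axis ang 3.07 dir [-0.  1.] cen [-2.57  3.13] hub ang 4.73 n 45
axis ang 3.05 dir [0.01 1.  ] cen [-2.54  2.96] hub ang 4.75 n 46
[ 0.2347858  -7.35290487] [[ 0.19463276  0.01407534]
 [-0.24395484 -0.44102134]]
```

```bash
sed -i 's/^    red=np.*/    red=np.clip(w[...,0]-1.7*w[...,1:].max(2),0,None)/; /connectedComp/d' n2.py
python3 - <<'E'
from n2 import *
up=proj("side",world((-12,48,152.1)))[0]-proj("side",world((-12,48,135.5)))[0]
for f in("side0","side2","side3"): line(cv2.imread(f"pics/{f}.png")[:,:,::-1],np.array([351.4,228.9])+up)
for f in("s4","s6","s7"): line(cv2.imread(f"pics/{f}.png")[:,:,::-1])
E
```

```text
axis ang 6.21 dir [-0. -1.] cen [-0.63 -5.8 ] hub ang 6.01 n 12
axis ang 6.21 dir [-0. -1.] cen [-0.63 -5.77] hub ang 6.01 n 12
axis ang 6.21 dir [-0. -1.] cen [-0.63 -5.78] hub ang 6.01 n 12
axis ang 2.85 dir [0.12 0.99] cen [-0.1   2.57] hub ang 3.16 n 10
axis ang 4.10 dir [-0.35  0.94] cen [-2.33  4.14] hub ang 4.47 n 14
axis ang 4.09 dir [-0.34  0.94] cen [-2.31  4.07] hub ang 4.48 n 14
```

Scaled: 4 mm / 750 = 0.0053, 1.2 mm / 750 = 0.0016.

```bash

echo '[{"ty": 0.0053, "tz": 0.0053, "aperture": 0}, {"tz": 0.0027, "aperture": 0}, {"tz": 0.0016, "aperture": 0}, {"tz": 0.0011, "aperture": 0}, {"aperture": 0}]' | python3 -m handwheel | grep -E 'eef|contact'
echo '[{"ty": 0.0027, "aperture": 0}, {"ty": 0.0027, "aperture": 0}, {"ty": 0.0027, "aperture": 0}, {"ty": 0.0027, "aperture": 0}, {"aperture": 0}]' | python3 -m handwheel | grep -E 'eef|contact'
python3 - <<'E'
from n2 import *
st();line(cams.grab_frame("side"))
E
echo '[{"ty": 0.0027, "aperture": 0}, {"ty": 0.0027, "aperture": 0}, {"ty": 0.0027, "aperture": 0}, {"ty": 0.0027, "aperture": 0}, {"aperture": 0}]' | python3 -m handwheel | grep -E 'eef|contact'
python3 - <<'E'
from n2 import *
st();line(cams.grab_frame("side"))
E
```

```text
eef_pos: [446.6, -182.7, 100.6]
contact_force: [-0.3, 0.6, 6.9]
eef_pos: [454.4, -184.7, 100.8]
contact_force: [-0.4, 0.4, 6.6]
t12.7 tip(bench) [  3.4 -50.8  78.8] F [-0.4  0.4  6.6] yaw 1.334 op 0.00
axis ang 4.90 dir [-0.77  0.64] cen [-3.31  1.64] hub ang 5.04 n 8
eef_pos: [462.2, -186.5, 100.5]
contact_force: [0.2, -1.1, 2.4]
t13.1 tip(bench) [ 11.4 -50.8  78.5] F [ 0.2 -1.1  2.4] yaw 1.334 op 0.00
axis ang 5.60 dir [-0.51 -0.86] cen [-2.16 -2.86] hub ang 5.54 n 7
```

The needle is moving from its highest reading down towards zero (apparent angle mirrored: 3.43 → 2.2 → 1.4 → 0.7). I'll continue stroking.

Scaled: -10 mm / 750 = -0.0133, -9 mm / 750 = -0.012.

```bash

echo '[{"tz": -0.004, "aperture": 0}, {"tz": -0.0067, "aperture": 0}, {"ty": -0.0133, "aperture": 0}, {"ty": -0.012, "tz": 0.0053, "aperture": 0}, {"tz": 0.0027, "aperture": 0}]' | python3 -m handwheel | grep -E 'eef|contact'
echo '[{"tz": 0.0016, "aperture": 0}, {"tz": 0.0011, "aperture": 0}, {"aperture": 0}, {"ty": 0.0027, "aperture": 0}, {"ty": 0.0027, "aperture": 0}]' | python3 -m handwheel | grep -E 'eef|contact'
echo '[{"ty": 0.0027, "aperture": 0}, {"aperture": 0}, {"aperture": 0}]' | python3 -m handwheel | grep -E 'eef|contact'
python3 - <<'E'
from n2 import *
st();line(cams.grab_frame("side"))
E
echo '[{"ty": 0.0027, "aperture": 0}, {"ty": 0.0027, "aperture": 0}, {"ty": 0.0027, "aperture": 0}, {"aperture": 0}, {"aperture": 0}]' | python3 -m handwheel | grep -E 'eef|contact'
python3 - <<'E'
from n2 import *
st();a=cams.grab_frame("side");line(a)
cv2.imwrite("pics/c8.png",cv2.resize(a[205:250,330:375],(600,600),interpolation=cv2.INTER_CUBIC)[:,:,::-1])
E
```

```text
eef_pos: [439.9, -180.7, 101.6]
contact_force: [0.5, -0.1, 0.4]
eef_pos: [447.0, -182.6, 100.6]
contact_force: [-0.6, 1.6, 8.2]
eef_pos: [449.8, -183.4, 100.8]
contact_force: [0.1, 1.6, 5.8]
t14.2 tip(bench) [ -1.3 -50.6  78.8] F [0.1 1.6 5.8] yaw 1.334 op 0.00
axis ang 5.91 dir [-0.18 -0.98] cen [-1.19 -4.24] hub ang 5.80 n 10
eef_pos: [455.6, -184.8, 100.8]
contact_force: [-0.3, 1.9, 6.8]
t14.7 tip(bench) [  4.6 -50.7  78.8] F [-0.3  1.9  6.8] yaw 1.334 op 0.00
axis ang 5.81 dir [-0.27 -0.96] cen [-1.73 -4.35] hub ang 5.71 n 11
```

View pics/c8.png

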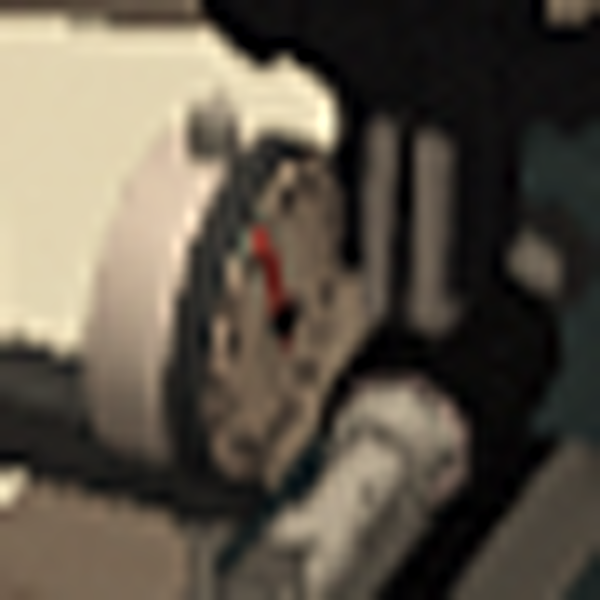

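The needle stands at its lowest, about 0.4, pointing just beside straight up. Now I'll continue the same way, about 2.8 rad more.

Careful with the scale: shifts go in shares of 750 mm and turns go in shares of 360 degrees. That gives: 2 mm / 750 = 0.0027.

```bash

echo '[{"ty": 0.0027, "aperture": 0}, {"ty": 0.0027, "aperture": 0}, {"aperture": 0}]' | python3 -m handwheel | grep -E 'eef|contact'
echo '[{"tz": -0.004, "aperture": 0}, {"tz": -0.0067, "aperture": 0}, {"ty": -0.012, "aperture": 0}, {"ty": -0.012, "tz": 0.0053, "aperture": 0}, {"tz": 0.0027, "aperture": 0}]' | python3 -m handwheel | grep -E 'eef|contact'
echo '[{"tz": 0.0016, "aperture": 0}, {"tz": 0.0011, "aperture": 0}, {"aperture": 0}, {"ty": 0.0027, "aperture": 0}, {"ty": 0.0027, "aperture": 0}]' | python3 -m handwheel | grep -E 'eef|contact'
echo '[{"ty": 0.0027, "aperture": 0}, {"ty": 0.0027, "aperture": 0}, {"ty": 0.0027, "aperture": 0}, {"ty": 0.0027, "aperture": 0}, {"aperture": 0}]' | python3 -m handwheel | grep -E 'eef|contact'
echo '[{"ty": 0.0027, "aperture": 0}, {"ty": 0.0027, "aperture": 0}, {"aperture": 0}]' | python3 -m handwheel | grep -E 'eef|contact'
python3 - <<'E'
from n2 import *
st();line(cams.grab_frame("side"))
E
```

```text
eef_pos: [459.6, -185.8, 100.9]
contact_force: [0.1, 1.0, 5.6]
eef_pos: [438.2, -180.3, 101.7]
contact_force: [-0.1, 0.3, -0.2]
eef_pos: [444.7, -182.1, 100.5]
contact_force: [-1.9, 0.4, 7.7]
eef_pos: [453.9, -184.4, 100.9]
contact_force: [-0.0, 0.3, 6.8]
eef_pos: [457.7, -185.4, 100.9]
contact_force: [-0.8, 0.2, 5.4]
t16.5 tip(bench) [  6.8 -50.8  78.9] F [-0.8  0.2  5.4] yaw 1.334 op -0.00
axis ang 3.91 dir [-0.29  0.96] cen [-2.33  4.73] hub ang 4.36 n 12
```

```bash

echo '[{"ty": 0.0027, "aperture": 0}, {"aperture": 0}]' | python3 -m handwheel | grep -E 'eef|contact'
echo '[{"tz": -0.004, "aperture": 0}, {"tz": -0.0067, "aperture": 0}, {"ty": -0.012, "aperture": 0}, {"ty": -0.012, "tz": 0.0053, "aperture": 0}, {"tz": 0.0027, "aperture": 0}]' | python3 -m handwheel | grep -E 'eef|contact'
echo '[{"tz": 0.0016, "aperture": 0}, {"tz": 0.0011, "aperture": 0}, {"aperture": 0}, {"ty": 0.0027, "aperture": 0}, {"ty": 0.0027, "aperture": 0}]' | python3 -m handwheel | grep -E 'eef|contact'
echo '[{"ty": 0.0027, "aperture": 0}, {"ty": 0.0027, "aperture": 0}, {"ty": 0.0027, "aperture": 0}, {"aperture": 0}, {"aperture": 0}]' | python3 -m handwheel | grep -E 'eef|contact'
python3 - <<'E'
from n2 import *
st();line(cams.grab_frame("side"))
E
echo '[{"ty": 0.0027, "aperture": 0}, {"ty": 0.0013, "aperture": 0}, {"aperture": 0}, {"aperture": 0}]' | python3 -m handwheel | grep -E 'eef|contact'
python3 - <<'E'
from n2 import *
st();line(cams.grab_frame("side"))
E
```

```text
eef_pos: [459.8, -185.9, 100.9]
contact_force: [-0.9, -0.6, 4.4]
eef_pos: [438.3, -180.4, 101.7]
contact_force: [0.9, 0.4, 0.0]
eef_pos: [444.5, -182.0, 100.4]
contact_force: [-3.7, 1.2, 8.0]
eef_pos: [452.0, -184.0, 101.0]
contact_force: [-0.6, 1.4, 5.8]
t18.0 tip(bench) [  1.  -50.7  79. ] F [-0.6  1.4  5.8] yaw 1.334 op 0.00
axis ang 2.84 dir [0.12 0.99] cen [-0.11  2.14] hub ang 3.19 n 13
eef_pos: [454.7, -184.7, 100.9]
contact_force: [-0.7, 1.2, 6.4]
t18.4 tip(bench) [  3.7 -50.7  78.9] F [-0.7  1.2  6.4] yaw 1.334 op 0.00
axis ang 2.81 dir [0.15 0.99] cen [0.01 2.22] hub ang 3.06 n 13
```

```bash

echo '[{"ty": 0.002, "aperture": 0}, {"aperture": 0}, {"aperture": 0}]' | python3 -m handwheel | grep -E 'eef|contact'
python3 - <<'E'
from n2 import *
line(cams.grab_frame("side"))
E
echo '[{"tz": -0.0027, "aperture": 0}, {"tz": -0.008, "aperture": 0}, {"tz": -0.0267, "aperture": 0}, {"tz": -0.04, "aperture": 0}, {"aperture": 0}]' | python3 -m handwheel | grep -E 'eef|contact'
echo '[{"tz": -0.0267, "aperture": 0}, {"aperture": 0}, {"aperture": 0}, {"aperture": 0}, {"aperture": 0}]' | python3 -m handwheel | grep -E 'eef|contact'
python3 - <<'E'
from n2 import *
st();a=cams.grab_frame("side");line(a)
b=a[180:300,290:410]
cv2.imwrite("pics/c9.png",np.hstack([cv2.resize(a[205:250,330:375],(400,400),interpolation=cv2.INTER_CUBIC),cv2.resize(b,(400,400))])[:,:,::-1])
E
```

```text
eef_pos: [456.3, -185.1, 101.0]
contact_force: [-0.1, 0.2, 5.9]
axis ang 2.80 dir [0.15 0.99] cen [-0.   2.3] hub ang 3.07 n 12
eef_pos: [457.8, -185.8, 162.9]
contact_force: [0.9, -0.5, 1.5]
eef_pos: [454.6, -184.5, 177.6]
contact_force: [0.4, 0.3, -0.4]
t19.6 tip(bench) [  3.5 -50.6 155.6] F [ 0.4  0.3 -0.4] yaw 1.334 op -0.00
axis ang 2.81 dir [0.15 0.99] cen [0.   2.27] hub ang 3.07 n 12
```

View pics/c9.png

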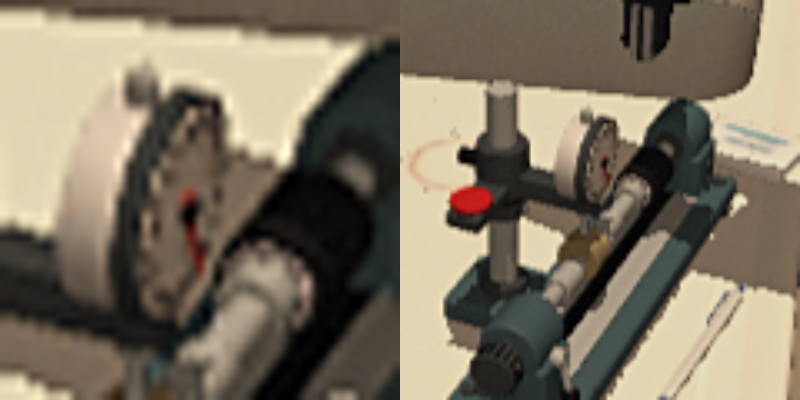

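The needle is steady at its flat turning point, about 3.48 rad. The head is home, the arm is clear and the pen is undisturbed, so I'm handing in.

```bash
python3 -c "
from rig import r
print(r.sign_off())"
```

```text
the job is handed in; nothing more can be done
None
```

The job is handed in: the gauge head was pushed home, and the needle went down to about 0.4 rad, then up to its highest at about 3.48 rad. The shaft was left at rest there with the arm clear, but the hand-in returned no verdict, and the needle readings are my own from the camera.

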